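Shut the sloping locker and lock it with its T-key

TASK

Shut the blue sloping lid of the small white locker completely. Then slide the red-handled T-key along its keyhole rack to the wide end, lift it off, push its T-head lengthwise through the slot in the shut lid until its flange rests on the lid, and turn it a quarter turn (either way) so that the lid is locked; let go. Do not upset or shift the two small amber bottles and the beaker standing near by.

Things in the scene. Friction and masses are not known exactly. Their poses are not given: they have to be found in the camera images.
- locker: fixed white steel locker, 147 (x) by 180 (y) mm, front (low side, toward the robot) at local -x, open at the top under the lid; origin at the centre of its underside. A fixed steel ledge lies right under the front part of the shut lid and has a slot of the same size exactly under the lid's slot.
- locker_lid (a joint): hinge of the blue lid, rad: 0 = fully shut (lid slopes 30 degrees down to the front, its outward normal leans 30 degrees from vertical toward the locker's -x); grows as the front edge swings up, to 1.4. Stiff with friction: the lid stays where it is left and goes down under about 3 N at its front part.
- lid_slot (a point): centre of the slot on the lid's upper face, moves with the lid; x along the lid from front edge to hinge, y along the slot, z outward normal. Slot 37 (y) x 17 mm (x) in a bright steel surround 72 x 50 mm; lid plus ledge 10.5 mm thick, free room below. The flat lid spans y = -95..95 mm, x = -41 (front edge) to +135 mm (hinge).
- lid_hinge (a point): middle of the lid's hinge line, on the lid's upper face; same axes as lid_slot, which lies at x = -135 mm from here. The lid turns about this point's y axis; it does not move when the lid moves.
- t_key: loose steel T-key, 90 g. Origin on its axis under the round flange (diameter 34, 4 mm thick); z up the axis. Red handle block 14 (x) x 36 (y) mm, z = 4 to 39 mm: grasp across x. Below the flange a shank, diameter 8, 16 mm long, then the T-head 32 (y) x 12.5 (x) x 8 mm, down to z = -24 mm, parallel to the handle. Starts upright in the rack's narrow slot, flange on the plate.
- key_rack: fixed aluminium keyhole rack: base 148 (x) x 134 (y) mm, plate 6 mm thick, its top at z = 75 mm; origin at the centre of the underside. Wide end, an eight-sided hole 44 mm across, at x = -30 mm; narrow slot, 10.5 mm wide, runs from there to x = +50 mm on y = 0. The key's head passes only through the wide end.
- rack_wide_end (a point): centre of the rack's wide hole at the top of the plate; axes as the rack
- rack_narrow_end (a point): point on the middle line of the narrow slot at the top of the plate, 58 mm from the wide hole's centre along the rack's +x
- filled_0: dropper bottle of amber glass with black cap, 33 x 33 x 104 mm, upright behind the rack; origin at the centre of its underside; leave alone
- filled_2: small amber bottle with black cap, 28 x 28 x 63 mm, upright at the locker's left front; origin at the centre of its underside; leave alone
- beaker: small beaker, 55 x 59 x 62 mm, upright on the worktop between rack and locker; origin at the centre of its underside; leave alone

How it is judged:
On the way, in this order (a step that is already met when the one before it is completed fails the run):
1. the lid is fully shut while the key still hangs in the rack (value of joint locker_lid below 0.05 rad and distance between t_key and key_rack below 0.12 m), for 0.2 s.
2. the key is lifted off the rack (z of t_key in the frame of key_rack above 0.105 m), for 0.05 s.
3. the key's head is lengthwise through the slot of the shut lid (value of joint locker_lid below 0.05 rad and z of t_key in the frame of lid_slot below 0.006 m and distance between t_key and lid_slot below 0.012 m and angle between the y axis of t_key and the y axis of lid_slot, either way round below 0.4 rad), for 0.05 s.
At the end, for the whole second after the job is handed in: The lid is shut (within 0.05 rad); the key stands in its slot with the flange within 5 mm of the lid, within 18 mm of the slot's centre, its axis within 0.2 rad of the lid's normal, its head turned at least 1.1 rad (63 degrees) from the slot's length, released and at rest (value of joint locker_lid below 0.05 rad and z of t_key in the frame of lid_slot below 0.005 m and distance between t_key and lid_slot below 0.018 m and angle between the z axis of t_key and the z axis of lid_slot, either way round below 0.2 rad and angle between the y axis of t_key and the y axis of lid_slot, either way round above 1.1 rad and linear speed of t_key below 0.02 m/s); the robot touches nothing.
It fails at once if a bottle or the beaker is shifted more than 30 mm (distance of any of filled_0, filled_2, beaker from where it was at the start of the episode above 0.03 m).
It fails at once if a bottle or the beaker is tipped over (angle between any of filled_0, filled_2, beaker's own z axis and vertical above 0.6 rad).
It also fails if it takes over 69 s, if anything falls off the work surface, if the arm or the gripper's body presses on something with over 40 N, if the wrist force passes 120 N, or if a joint passes its speed limit or range.

ROBOT

A 6-joint arm with a two-finger parallel gripper is mounted at the origin on a cart in front of the work surface, level with it; the furniture and walls round the work are solid. World frame = base frame: x ahead of the robot, y to its left, z up, the work surface at z = 0. Lengths are in m, angles in rad, forces in N, time in s.
With the tool pointing down it reaches from about 0.3 to 0.875 m from the base axis. Payload 6.4 kg.
Tool frame: the origin (TCP) lies midway between the tips of the shut fingers; the grasp point (between the pads) lies r.tcp_to_grasp behind it (r.tcp_to_grasp is the distance from the TCP to the grasp point, in m); z points along the fingers, y is the line along which they close (so a half turn about z gives the same grasp; the last joint's range is limited). The gripper opens to 88 mm and grips with 3 to 60 N. Pads are 18 mm wide; open, the fingers measure 123 mm over their backs; the gripper's body (75 mm by 187 mm) begins 45 mm behind the grasp point.
Start: joints at [-1.367, 0.181, 1.607, -0, 1.354, -0.206], TCP at [0.229, -0.527, 0.239] pointing down, gripper open.
Joint ranges: [-2.99, 2.99], [-0.89, 2.07], [0.3, 2.58], [-1.14, 4.28], [0, 2.63], [-3.12, 3.12]. Speed limits (rad/s): [2.57, 2.57, 3.01, 3.14, 3.14, 3.14].

INTERFACE

Orientations are given as [roll, pitch, yaw] about the fixed x, y, z axes, in that order (R = Rz(yaw) Ry(pitch) Rx(roll)).
In Python, from workcell import get_obs, viewer, order, r gives the robot as it stands.
- The arm moves only by the tool apply_moves, never from a script. Its argument "commands" is text: rows parted by semicolons, each of 5 numbers parted by spaces: the finger opening in m, from 0 to 0.0881, then the shift along the tool's x, y, z in m, then the turn about the tool's z in rad. A call has 1 to 20 rows; each row shifts and turns the commanded pose from where the row before left it, along the tool's axes as they then stand; what a row does not reach is not made up. A row lasts 1/10 s, in which the tool goes at most 50 mm and 8.59 degrees, less where a joint would pass 70% of its speed; a pose out of reach is approached as far as the arm can. A call is refused whole if a number of a shift passes 0.05 or a number of a turn 0.15, either way. A call with a gripper value outside its range is refused whole. The fingers move at their own pace and stop on an object; "newtons" is the grip in N (left out, the last holds). Time passes only in rows, so rows that do not move let the fingers close. It gives the time, the measured TCP pose, the force, the opening and the grip force at its end, in the units of the state.
- get_obs(): the state, without advancing time (a new reading comes with each control period).
- viewer.read_camera(name): name is "scene" or "top" or "wrist"; returns the picture (480x640x3 uint8, red, green, blue); there is no depth.
- viewer.camera_model(name): a dict with "fx", "fy", "cx", "cy" (pixels), "cam_to_world" (4x4, takes a point from camera to world coordinates); the wrist camera has in their place "mount" (4x4, takes a point from camera to tool coordinates, whose origin is the TCP and whose axes are the flange's). Camera axes: x right, y down, z forward; pixel columns grow to the right and rows downward; lengths in m; the calibration is good to about 2 mm. A picture is of the moment at which its call begins: read the wrist's pose just before it. camera_model takes no time and is no camera call.
- order.sign_off(): hands the job in; it is judged then, once.
The state is a dict: "clock": time; "joint_positions": joint angles; "joint_vel": joint speeds; "tau": joint torques, N m; "ee_pos": TCP position; "eef_rot": TCP orientation; "force": force on the tool from outside, world axes, zero at the start; "torque": the same for the moment, N m; "grip_width": finger opening in m; "gripper_force": force on a finger pad.
Only numpy, scipy, OpenCV 4.12 (cv2) and the standard library are available. Lean on these libraries where they do the work, as an engineer would, in place of code of your own. Each camera call takes 0.05 s, during which the arm holds its last target. There are 200 camera calls.

## Working session

There is one attempt and no reset: what is moved stays moved. The work goes in short steps, Python scripts to look and compute and a tool call to move; the robot and the scene stay as the last step left them, time stands still between calls to the robot, and variables do not carry over. Pictures are saved under pics/ and viewed, at most 10 in all, crops included, and the job is handed in when it is done.

Besides the shell and the picture viewer there is one more tool, called after ">>>" by a JSON object that holds its "api" and its "payload", one argument or row to a line. apply_moves: Moves the arm, as the interface text tells. Its arguments: {"type":"object","properties":{"commands":{"type":"string"},"newtons":{"type":"number"}},"required":["commands"]}

```bash
mkdir -p pics; ls
python3 - <<'E'
from workcell import get_obs, viewer, order, r
import cv2,numpy as np
np.set_printoptions(precision=4,suppress=True)
for n in ("scene","top"):
    im=viewer.read_camera(n); cv2.imwrite(f"pics/{n}0.png",im[:,:,::-1])
    m=viewer.camera_model(n); print(n,m)
print(viewer.camera_model("wrist")); print(r.tcp_to_grasp); print(get_obs())
E
```

```text
pics
scene {'fx': 468.47891645419577, 'fy': 468.47891645419577, 'cx': 322.7780361653312, 'cy': 240.8192307718752, 'cam_to_world': array([[-0.79  , -0.2874,  0.5415, -0.0667],
       [-0.6126,  0.3346, -0.7161,  0.7514],
       [ 0.0247, -0.8975, -0.4404,  0.5875],
       [ 0.    ,  0.    ,  0.    ,  1.    ]])}
top {'fx': 494.0173766786088, 'fy': 494.0173766786088, 'cx': 313.84638949266775, 'cy': 245.67042055844203, 'cam_to_world': array([[ 0.0195, -0.9976,  0.067 ,  0.4113],
       [-0.9998, -0.0192,  0.0049, -0.0119],
       [-0.0036, -0.0671, -0.9977,  1.3682],
       [ 0.    ,  0.    ,  0.    ,  1.    ]])}
{'fx': 424.1009561600395, 'fy': 424.1009561600395, 'cx': 325.3677877069613, 'cy': 243.28688180058685, 'mount': array([[-0.0009, -0.9609, -0.277 ,  0.0702],
       [ 1.    , -0.0009, -0.0001,  0.0002],
       [-0.0001, -0.277 ,  0.9609, -0.1463],
       [ 0.    ,  0.    ,  0.    ,  1.    ]])}
0.0187
{'clock': 0.1, 'joint_positions': array([-1.3673,  0.1814,  1.6079, -0.    ,  1.3538, -0.2063]), 'joint_vel': array([-0.0002, -0.0015, -0.0033, -0.0004,  0.0005, -0.0018]), 'tau': array([  0.0008, -43.4823, -34.2693,   0.0704,   0.034 ,  -0.0001]), 'ee_pos': array([ 0.229 , -0.5269,  0.2379]), 'eef_rot': array([-3.1401, -0.0003,  0.4098]), 'force': array([-0.0085, -0.2042,  0.5099]), 'torque': array([ 0.001 , -0.0055,  0.0359]), 'gripper_force': 0.0, 'grip_width': 0.08838530716309842}
```

View pics/scene0.png

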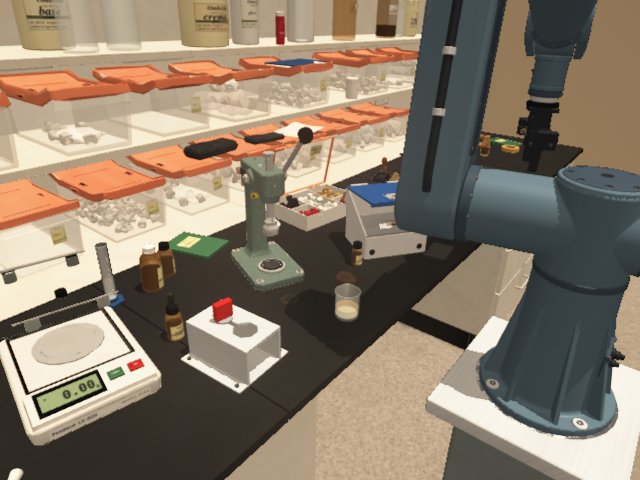

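View pics/top0.png

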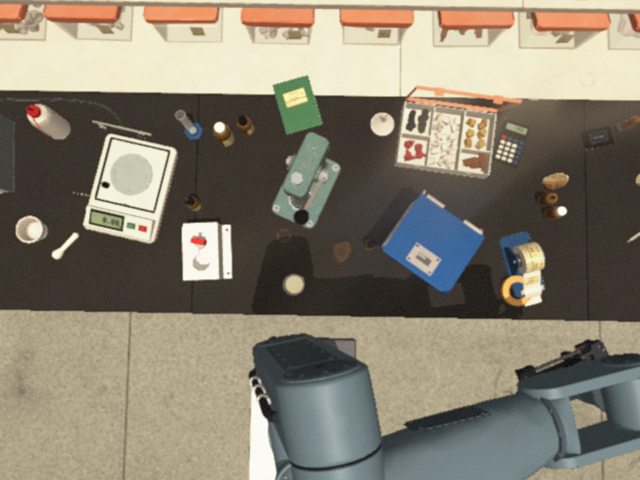

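Run:
```python
import cv2,numpy as np
t=cv2.imread("pics/top0.png"); s=cv2.imread("pics/scene0.png")
a=cv2.resize(t[180:300,370:500],None,fx=4,fy=4,interpolation=cv2.INTER_CUBIC)[:, :400*1+120]
b=cv2.resize(t[180:300,170:240],None,fx=4,fy=4,interpolation=cv2.INTER_CUBIC)
cv2.imwrite("pics/c1.png",np.hstack([b,a])[:, :800])
c=cv2.resize(s[170:270,330:430],None,fx=4,fy=4,interpolation=cv2.INTER_CUBIC)
d=cv2.resize(s[290:390,180:280],None,fx=4,fy=4,interpolation=cv2.INTER_CUBIC)
cv2.imwrite("pics/c2.png",np.hstack([d,c]))
```

```text
(no output)
```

View pics/c1.png

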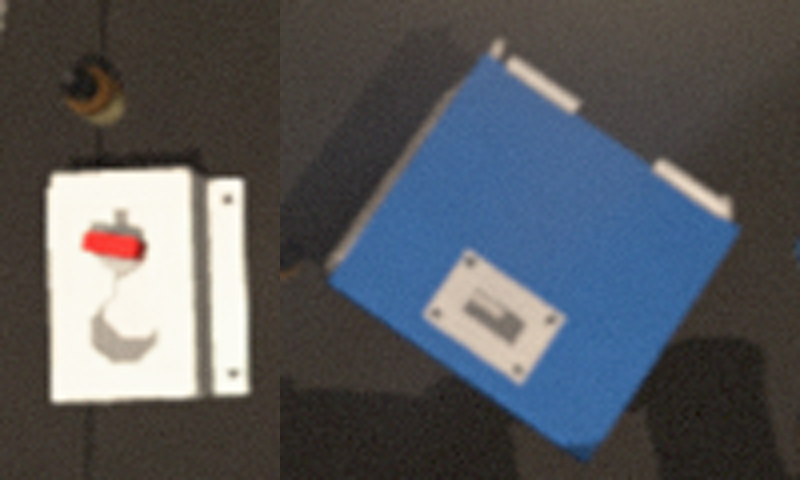

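View pics/c2.png

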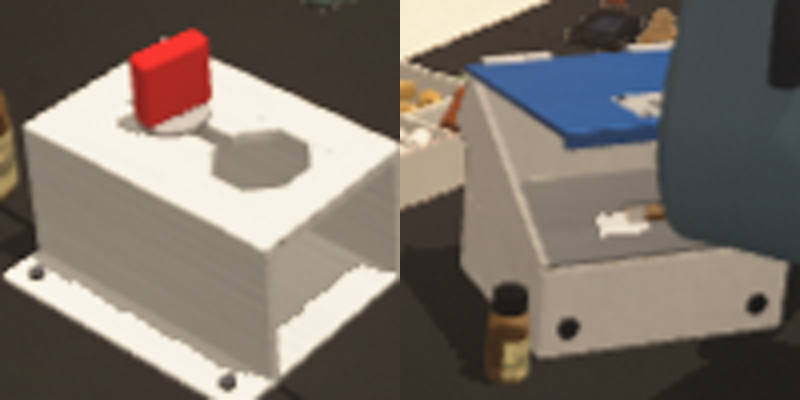

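```bash
cat > h.py <<'E'
import numpy as np
from scipy.optimize import least_squares
from workcell import viewer
M={n:viewer.camera_model(n) for n in("scene","top")}
def proj(n,P):
    m=M[n];T=np.linalg.inv(m["cam_to_world"]);c=T[:3,:3]@np.asarray(P,float)+T[:3,3]
    return np.array([m["fx"]*c[0]/c[2]+m["cx"],m["fy"]*c[1]/c[2]+m["cy"]])
def atz(n,u,v,z):
    m=M[n];C=m["cam_to_world"];d=C[:3,:3]@[(u-m["cx"])/m["fx"],(v-m["cy"])/m["fy"],1];o=C[:3,3]
    return o+d*(z-o[2])/d[2]
def tri(a,b):
    f=lambda P:np.r_[proj("scene",P)-a,proj("top",P)-b]
    s=least_squares(f,[.4,0,.1]);return s.x,np.abs(s.fun).max()
E
python3 - <<'E'
from h import *
np.set_printoptions(precision=4,suppress=True)
def Rz(a):c,s=np.cos(a),np.sin(a);return np.array([[c,-s,0],[s,c,0],[0,0,1]])
def Ry(a):c,s=np.cos(a),np.sin(a);return np.array([[c,0,s],[0,1,0],[-s,0,c]])
# params: x,y,yaw (locker), xh,zh, q
obs=[("top",(422,193.75),"L",(0,.095,0)),("top",(484.5,237),"L",(0,-.095,0)),("top",(383,250.75),"L",(-.176,.095,0)),
("top",(446.75,294.5),"L",(-.176,-.095,0)),("top",(423.5,259),"L",(-.135,0,0)),("scene",(347.5,187),"L",(0,.095,0)),("scene",(372,203.75),"L",(-.176,.095,0)),
("scene",(364.5,259.25),"B",(-.0735,.09,0)),("scene",(425.5,251.75),"B",(-.0735,-.09,0))]
def pt(p,k,q):
    x,y,a,xh,zh,t=p
    q=np.array(q)
    if k=="L": q=Ry(t-np.pi/6)@q if True else q; q=q+[xh,0,zh]
    return Rz(a)@q+[x,y,0]
f=lambda p:np.concatenate([proj(n,pt(p,k,q))-uv for n,uv,k,q in obs])
s=least_squares(f,[.42,-.26,-.6,.07,.15,.4]);print("locker",s.x,"\n",s.fun)
p=s.x.copy();p[5]=0;print("slot shut",pt(p,"L",(-.135,0,0)),"front",pt(p,"L",(-.176,0,0)),"hinge",pt(p,"L",(0,0,0)),"slot now",pt(s.x,"L",(-.135,0,0)),"front now",pt(s.x,"L",(-.176,0,0)))
print("hole",atz("scene",245.25,330,.075),atz("top",170+125/4,180+329/4,.075))
print("key",atz("scene",222.5,319.5,.077),atz("top",170+120/4,180+250/4,.079))
hc=[atz("top",170+u/4,180+v/4,.075) for u,v in((48,172),(193,167),(197,400),(53,402))];print(np.array(hc),np.mean(hc,0))
print("handle ctr",tri((180+172/4,290+78/4),(170+114/4,180+244/4)))
print("ball",tri((305,135),(302,217)))
print("bottle2",atz("scene",357,265,0),"beaker",atz("scene",347,316,.005),"b0",atz("scene",176,338,0))
E
```

```text
locker [ 0.5126 -0.307  -0.5997  0.0762  0.1494  0.6266] 
 [-0.3363 -0.561   0.4441  0.3328 -0.6737 -0.7852  0.0392  0.9943  0.1346
  0.035  -0.9349  0.1974 -0.0479 -0.0346  0.9292 -0.2296  0.2643 -0.8827]
slot shut [ 0.4791 -0.2841  0.0819] front [ 0.4497 -0.264   0.0614] hinge [ 0.5756 -0.3501  0.1494] slot now [ 0.4647 -0.2743  0.1633] front now [ 0.431  -0.2513  0.1675]
hole [0.4477 0.2924 0.075 ] [0.4489 0.2885 0.075 ]
key [0.5003 0.2987 0.077 ] [0.5004 0.2927 0.079 ]
[[0.5513 0.3429 0.075 ]
 [0.5564 0.2474 0.075 ]
 [0.4035 0.2398 0.075 ]
 [0.4003 0.3339 0.075 ]] [0.4779 0.291  0.075 ]
handle ctr (array([0.5033, 0.2932, 0.0947]), np.float64(0.06567253157803066))
ball (array([0.5384, 0.0192, 0.3603]), np.float64(0.5256430156297256))
bottle2 [ 0.5016 -0.1496  0.    ] beaker [0.3874 0.058  0.005 ] b0 [0.609  0.3301 0.    ]
```

>>> {"api": "apply_moves", "payload": {
  "commands": "0 0 0 0 0.145;0 0 0 0 0.145;0 0 0 0 0.145;0 0 0 0 0.145;0 0 0 0 0.145;0 0 0 0 0.145;0 0 0 0 0.145;0 0.0084 -0.048 0 0;0 0.0084 -0.048 0 0;0 0.0084 -0.048 0 0;0 0.0084 -0.048 0 0;0 0.0084 -0.048 0 0;0 0.0084 -0.048 0 0;0 0 0 0.02 0;0 0 0 0 0;0 0 0 0 0"
}}

```text
clock: 1.7
ee_pos: [0.4339, -0.3191, 0.2183]
eef_rot: [-3.141, 0.002, -0.605]
force: [-0.5, -1.1, -0.3]
grip_width: 0.0007
gripper_force: 0.0
```

>>> {"api": "apply_moves", "payload": {
  "commands": "0 0 0 0.02 0;0 0 0 0.02 0;0 0 0 0.015 0;0 0 0 0.015 0;0 0 0 0.015 0;0 0 0 0.015 0;0 0 0 0.015 0;0 0 0 0.01 0;0 0 0 0 0"
}}

```text
clock: 2.6
ee_pos: [0.4333, -0.3196, 0.0928]
eef_rot: [-3.141, 0.002, -0.607]
force: [-0.0, 1.0, -0.2]
grip_width: 0.0002
gripper_force: 0.0
```

>>> {"api": "apply_moves", "payload": {
  "commands": "0 0 0 0.004 0;0 0 0 0.004 0;0 0 0 0 0"
}}

```text
clock: 2.9
ee_pos: [0.4344, -0.3193, 0.0857]
eef_rot: [3.142, 0.0, -0.605]
force: [0.3, 0.1, -0.5]
grip_width: 0.0002
gripper_force: 0.0
```

>>> {"api": "apply_moves", "payload": {
  "commands": "0 0 0 0.004 0;0 0 0 0.003 0;0 0 0 0 0"
}}

```text
clock: 3.2
ee_pos: [0.4353, -0.32, 0.0834]
eef_rot: [3.141, -0.002, -0.604]
force: [-11.6, 10.7, 37.2]
grip_width: 0.0006
gripper_force: 20.1
```

Run:
```python
from workcell import viewer
import cv2,numpy as np
s=viewer.read_camera("scene")[140:280,310:440,::-1]; w=viewer.read_camera("wrist")[:,:,::-1]
cv2.imwrite("pics/d.png",np.hstack([cv2.resize(s,(390,420)),cv2.resize(w,(410,308)) if 0 else cv2.copyMakeBorder(cv2.resize(w,(410,308)),0,112,0,0,0)]))
```

```text
(no output)
```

View pics/d.png

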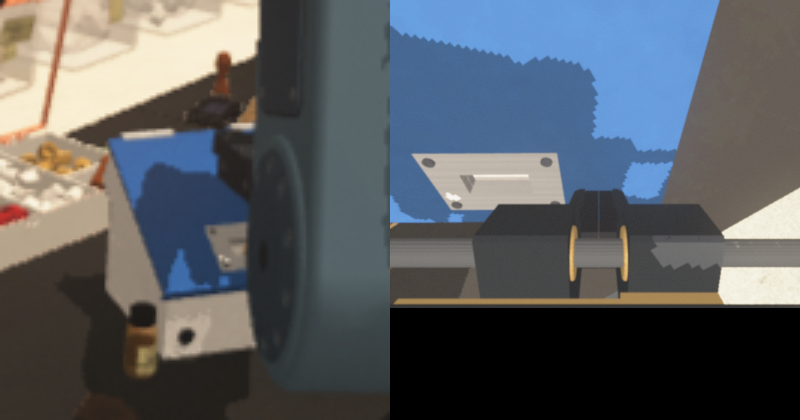

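>>> {"api": "apply_moves", "payload": {
  "commands": "0 0 0 -0.03 0;0 0 0 -0.04 0;0.088 0.008 -0.028 -0.04 0;0.088 0.008 -0.028 -0.03 0;0.088 0 0 0 0;0.088 0 0 0 0"
}}

```text
clock: 3.9
ee_pos: [0.4799, -0.282, 0.2192]
eef_rot: [3.141, -0.001, -0.604]
force: [-0.0, -0.2, -0.4]
grip_width: 0.0301
gripper_force: 0.0
```

```bash
cat >> h.py <<'E'
from scipy.spatial.transform import Rotation as Rot
from workcell import get_obs
W=viewer.camera_model("wrist")
def wpose(o): 
    T=np.eye(4);T[:3,:3]=Rot.from_euler("xyz",o["eef_rot"]).as_matrix();T[:3,3]=o["ee_pos"];return T@W["mount"]
def wproj(C,P):
    T=np.linalg.inv(C);c=T[:3,:3]@np.asarray(P,float)+T[:3,3]
    return np.array([W["fx"]*c[0]/c[2]+W["cx"],W["fy"]*c[1]/c[2]+W["cy"]])
E
python3 - <<'E'
from h import *
import cv2
np.set_printoptions(precision=4,suppress=True)
o=get_obs();C=wpose(o);print(o["ee_pos"],o["eef_rot"],o["force"])
w=viewer.read_camera("wrist")[:,:,::-1]
np.save("C1.npy",C)
uv=wproj(C,[.479,-.284,.082]);print(uv)
u,v=int(uv[0]),int(uv[1]);a,b=max(0,u-130),max(0,v-100);print(a,b)
cv2.imwrite("pics/e.png",cv2.resize(w[b:b+200,a:a+260],None,fx=3,fy=3,interpolation=cv2.INTER_CUBIC))
E
```

```text
[ 0.4799 -0.282   0.2192] [ 3.1411 -0.0015 -0.6035] [-0.0169 -0.1912 -0.4085]
[326.9464 227.9779]
196 127
```

View pics/e.png

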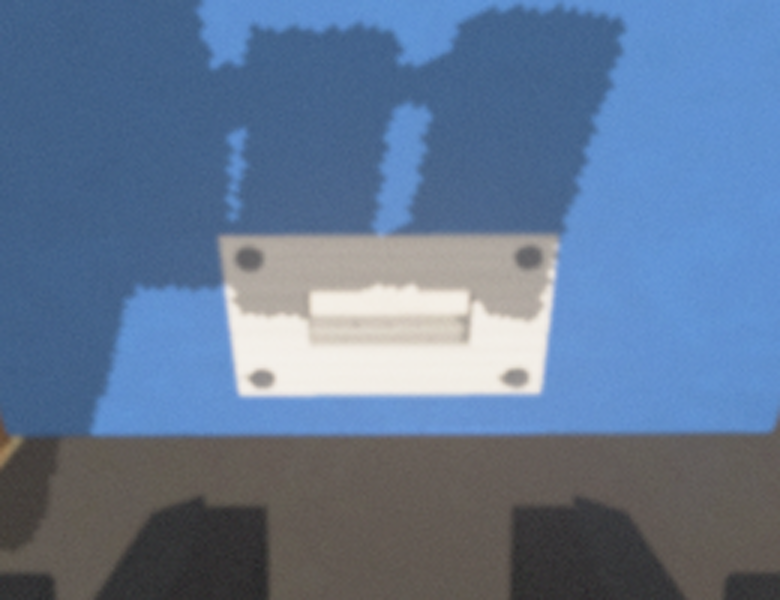

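Run:
```python
from h import *
np.set_printoptions(precision=4,suppress=True)
C=np.load("C1.npy")
px=np.array([(219,235),(560,234),(542,395),(238,395),(308,290),(471,290),(470,344),(309,344)])/3+[196,127]
L=np.array([(25,36),(25,-36),(-25,-36),(-25,36),(8.5,18.5),(8.5,-18.5),(-8.5,-18.5),(-8.5,18.5)])/1000
def f(p,t=None):
    R=Rot.from_euler("zy",[p[3],p[4] if len(p)>4 else -np.pi/6]).as_matrix()
    return np.concatenate([wproj(C,np.array(p[:3])+R@[a,b,0])-u for (a,b),u in zip(L,px)])
for p0 in([.479,-.284,.082,-.6],[.479,-.284,.082,-.6,-.52]):
    s=least_squares(f,p0,x_scale=.01);print(s.x,np.abs(s.fun).max())
```

```text
[ 0.4782 -0.2833  0.0918 -0.6719] 7.508001669519103
[ 0.476  -0.2815  0.0811 -0.6421 -0.3406] 7.055295242776083
```

Run:
```python
from h import *
np.set_printoptions(precision=4,suppress=True)
C=np.load("C1.npy")
px=np.array([(219,235),(560,234),(542,395),(238,395),(308,290),(471,290),(470,344),(309,344)])/3+[196,127]
L=np.array([(25,36),(25,-36),(-25,-36),(-25,36),(8.5,18.5),(8.5,-18.5),(-8.5,-18.5),(-8.5,18.5)])/1000
def f(p):
    R=Rot.from_euler("ZY",[p[3],p[4] if len(p)>4 else -np.pi/6]).as_matrix()
    return np.concatenate([wproj(C,np.array(p[:3])+R@[a,b,0])-u for (a,b),u in zip(L,px)])
for p0 in([.479,-.284,.082,-.6],[.479,-.284,.082,-.6,-.52]):
    s=least_squares(f,p0,x_scale=.01);print(s.x,np.abs(s.fun).max())
```

```text
[ 0.4778 -0.2823  0.0889 -0.6025] 0.897171444694095
[ 0.4777 -0.2822  0.0883 -0.6025 -0.511 ] 0.8323621392979135
```

>>> {"api": "apply_moves", "payload": {
  "commands": "0.088 0 0 -0.01 -0.15;0.088 0 0 -0.01 -0.15;0.088 0 0 -0.01 -0.15;0.088 -0.046 0.0071 0 0;0.088 -0.046 0.0071 0 0;0.088 -0.046 0.0071 0 0;0.088 -0.007 -0.0453 0 0;0.088 -0.007 -0.0453 0 0;0.088 -0.007 -0.0453 0 0;0.088 -0.007 -0.0453 0 0"
}}

```text
clock: 4.95
ee_pos: [0.3384, -0.0975, 0.2469]
eef_rot: [-3.14, 0.003, -0.159]
force: [0.6, 0.5, 0.6]
grip_width: 0.088
gripper_force: 0.0
```

>>> {"api": "apply_moves", "payload": {
  "commands": "0.088 -0.007 -0.0453 0 0;0.088 -0.007 -0.0453 0 0;0.088 -0.007 -0.0453 0 0;0.088 -0.007 -0.0453 0 0;0.088 -0.007 -0.0453 0 0;0.088 -0.007 -0.0453 0 0;0.088 -0.007 -0.0453 0 0;0.088 -0.007 -0.0453 0 0;0.088 0 0 0 0;0.088 0 0 0 0"
}}

```text
clock: 5.95
ee_pos: [0.3397, 0.2678, 0.2468]
eef_rot: [3.139, 0.003, -0.153]
force: [0.3, -0.8, -0.8]
grip_width: 0.0885
gripper_force: 0.0
```

>>> {"api": "apply_moves", "payload": {
  "commands": "0.088 0.04 -0.0127 0 0;0.088 0.04 -0.0127 0 0;0.088 0.04 -0.0127 0.02 0;0.088 0.037 -0.0127 0.02 0;0.088 0 0 0 0;0.088 0 0 0 0"
}}

```text
clock: 6.55
ee_pos: [0.5037, 0.2912, 0.2064]
eef_rot: [3.139, 0.004, -0.159]
force: [0.1, -0.1, 0.7]
grip_width: 0.0878
gripper_force: 0.0
```

Run:
```python
from h import *
import cv2
np.set_printoptions(precision=4,suppress=True)
o=get_obs();C=wpose(o);print(o["ee_pos"],o["eef_rot"])
w=viewer.read_camera("wrist")[:,:,::-1]
np.save("C2.npy",C)
u,v=wproj(C,[.490,.2925,.09]).astype(int);a,b=max(0,u-130),max(0,min(v-90,280));print(u,v,a,b)
cv2.imwrite("pics/f.png",cv2.resize(w[b:b+200,a:a+260],None,fx=3,fy=3,interpolation=cv2.INTER_CUBIC))
```

```text
[0.5037 0.2912 0.2064] [ 3.139   0.0043 -0.1588]
325 255 195 165
```

View pics/f.png

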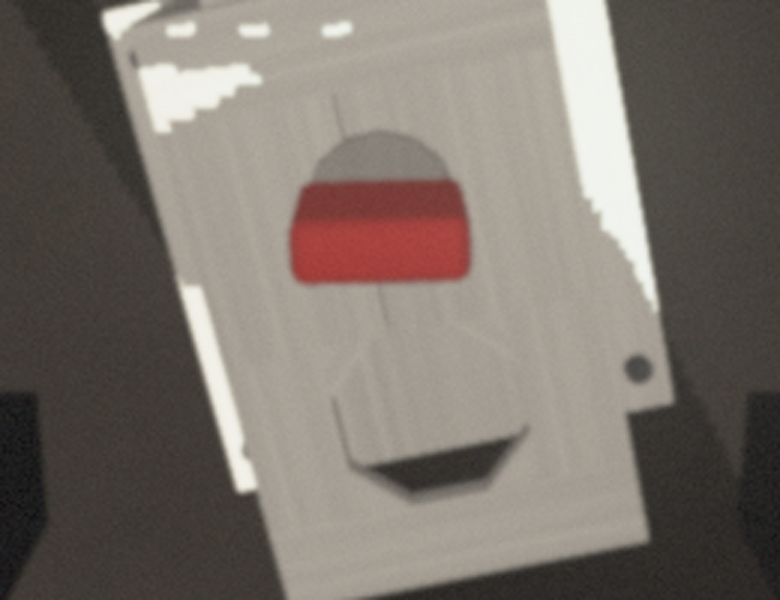

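Run:
```python
from h import *
np.set_printoptions(precision=4,suppress=True)
C=np.load("C2.npy")
def wz(u,v,z):
    d=C[:3,:3]@[(u/3+195-W["cx"])/W["fx"],(v/3+165-W["cy"])/W["fy"],1];o=C[:3,3];return o+d*(z-o[2])/d[2]
print("handle",wz(380,249,.114),"hole",wz(431,411,.075),"slot",wz(337,100,.075),wz(383,320,.075), "flange top edge",wz(378,131,.079))
for c in((334,397),(527,430),(412,500),(490,487),(365,467)):print(wz(*c,.075))
```

```text
handle [0.5023 0.2926 0.114 ] hole [0.4491 0.2893 0.075 ] slot [0.526  0.2986 0.075 ] [0.4735 0.2969 0.075 ] flange top edge [0.5185 0.2906 0.079 ]
[0.4563 0.3114 0.075 ]
[0.4406 0.2675 0.075 ]
[0.4267 0.2974 0.075 ]
[0.4271 0.2783 0.075 ]
[0.4372 0.3072 0.075 ]
```

>>> {"api": "apply_moves", "payload": {
  "commands": "0.088 -0.0016 -0.0012 0.03 0;0.088 0 0 0.03 0;0.088 0 0 0.03 0;0.088 0 0 0.02 0;0.088 0 0 0.011 0;0.088 0 0 0 0;0.02 0 0 0 0;0.02 0 0 0 0;0.02 0 0 0 0;0.02 0 0 0 0;0.02 0 0 0 0;0.02 0 0 0 0",
  "newtons": 20
}}

```text
clock: 7.8
ee_pos: [0.5025, 0.2955, 0.0878]
eef_rot: [-3.142, -0.0, -0.155]
force: [-0.6, -0.6, -0.8]
grip_width: 0.0419
gripper_force: 0.0
```

>>> {"api": "apply_moves", "payload": {
  "commands": "0.02 0 0 0 0;0.02 0 0 0 0;0.02 0 0 0 0;0.02 0 0 0 0"
}}

```text
clock: 8.2
ee_pos: [0.5023, 0.2952, 0.0877]
eef_rot: [3.141, 0.0, -0.155]
force: [-0.6, -3.3, 2.2]
grip_width: 0.0356
gripper_force: 20.0
```

>>> {"api": "apply_moves", "payload": {
  "commands": "0.02 0 0 0 -0.095;0.02 0 0 0 -0.095;0.02 0 0 0 0;0.02 -0.0066 0.0004 0 0;0.02 -0.0066 0.0004 0 0;0.02 -0.0066 0.0004 0 0;0.02 -0.0066 0.0004 0 0;0.02 -0.0066 0.0004 0 0;0.02 -0.0066 0.0004 0 0;0.02 -0.0066 0.0004 0 0;0.02 -0.0066 0.0004 0 0;0.02 0 0 0 0"
}}

```text
clock: 9.4
ee_pos: [0.4484, 0.2903, 0.0873]
eef_rot: [3.141, 0.001, 0.035]
force: [0.3, -0.1, -0.3]
grip_width: 0.0357
gripper_force: 20.0
```

>>> {"api": "apply_moves", "payload": {
  "commands": "0.02 0 0 -0.006 0;0.02 0 0 -0.006 0;0.02 0 0 0 0;0.02 -0.005 0 0 0;0.02 -0.005 0 0 0;0.02 -0.005 0 0 0;0.02 -0.005 0 0.001 0;0.02 -0.005 0 0.001 0;0.02 -0.005 0 0.001 0;0.02 -0.005 0 0.001 0;0.02 -0.005 0 0.0015 0;0.02 0 0 0 0",
  "newtons": 10
}}

```text
clock: 10.6
ee_pos: [0.4098, 0.289, 0.0941]
eef_rot: [-3.141, -0.001, 0.035]
force: [4.7, 0.9, -4.1]
grip_width: 0.0356
gripper_force: 10.0
```

>>> {"api": "apply_moves", "payload": {
  "commands": "0.02 0.008 0 -0.002 0;0.02 0.008 0 -0.002 0;0.02 0.006 0 -0.006 0;0.02 0.004 0 -0.01 0;0.02 0 0 -0.02 0;0.02 0 0 -0.02 0;0.02 0 0 -0.02 0;0.02 0 0 0 0",
  "newtons": 25
}}

```text
clock: 11.4
ee_pos: [0.4379, 0.2907, 0.1778]
eef_rot: [-3.14, -0.006, 0.035]
force: [0.0, -0.0, -1.4]
grip_width: 0.0357
gripper_force: 25.0
```

Run:
```python
from h import *
import cv2
o=get_obs();print(o["ee_pos"],o["eef_rot"],o["force"])
s=viewer.read_camera("scene")[:,:,::-1].copy();t=viewer.read_camera("top")[:,:,::-1]
P=np.array(o["ee_pos"]);u,v=proj("scene",P).astype(int);print(u,v)
a,b=u-50,v-60
cv2.imwrite("pics/g.png",cv2.resize(s[b:b+100,a:a+100],None,fx=6,fy=6,interpolation=cv2.INTER_CUBIC));print(a,b)
```

```text
[0.43790885 0.29071828 0.1778254 ] [-3.13951553 -0.00575181  0.03474739] [ 0.02734511 -0.0151835  -1.38386625]
247 281
197 221
```

View pics/g.png

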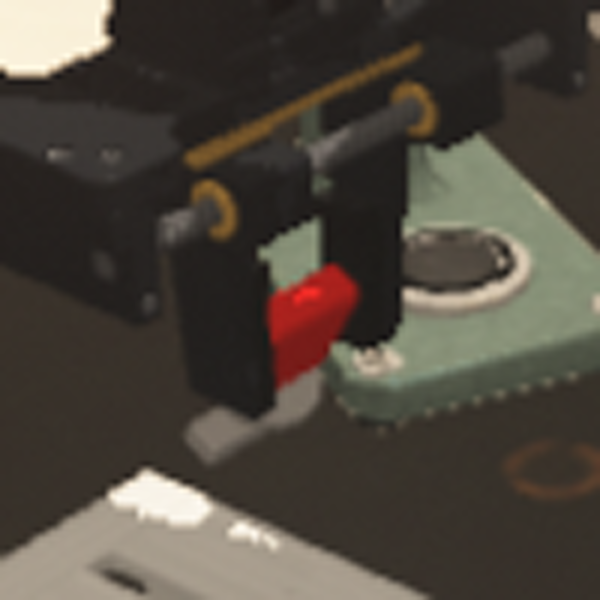

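Run:
```python
from h import *
np.set_printoptions(precision=0,suppress=True)
ee=np.array([.4379,.2907,.1778]);P=ee+[0,0,.0187]
for t in(20,25,30,35,40):
    R=Rot.from_euler("ZY",[.035,-np.radians(t)]).as_matrix()
    f=lambda q:((proj("scene",P+R@(np.array(q)-[0,0,31])/1000)-[197,221])*6)
    print(t,*[f(q) for q in((6.25,16,-24),(-6.25,16,-24),(6.25,16,-16),(6.25,-16,-24),(-7,-18,39),(7,-18,39))])
```

```text
20 [203. 453.] [233. 480.] [208. 434.] [283. 406.] [367. 276.] [331. 246.]
25 [192. 441.] [222. 471.] [199. 424.] [272. 395.] [368. 279.] [334. 246.]
30 [181. 429.] [210. 460.] [190. 413.] [262. 382.] [369. 282.] [336. 247.]
35 [171. 415.] [199. 449.] [181. 401.] [252. 369.] [370. 285.] [338. 247.]
40 [162. 401.] [188. 436.] [173. 389.] [243. 356.] [370. 288.] [341. 248.]
```

>>> {"api": "apply_moves", "payload": {
  "commands": "0.02 -0.05 -0.0018 -0.03 0;0.02 -0.05 -0.0018 -0.03 0;0.02 0 0 0 0.1275;0.02 0 0 0 0.1275;0.02 0 0 0 0.1275;0.02 0 0 0 0.1275;0.02 0 0 0 0.1275;0.02 0.0251 0.0365 0 0;0.02 0.0251 0.0365 0 0;0.02 0.0251 0.0365 0 0;0.02 0.0251 0.0365 0 0;0.02 0.0251 0.0365 0 0;0.02 0.0251 0.0365 0 0;0.02 0.0251 0.0365 0 0;0.02 0.0251 0.0365 0 0;0.02 0.0251 0.0365 0 0;0.02 0.0251 0.0365 0 0;0.02 0.0251 0.0365 0 0;0.02 0 0 0 0;0.02 0 0 0 0"
}}

```text
clock: 13.5
ee_pos: [0.349, -0.1973, 0.2243]
eef_rot: [-3.141, 0.003, -0.605]
force: [0.6, -0.3, -0.5]
grip_width: 0.0357
gripper_force: 25.0
```

>>> {"api": "apply_moves", "payload": {
  "commands": "0.02 0.03 -0.0008 0.015 0;0.02 0.03 -0.0008 0.015 0;0.02 0.03 -0.0008 0.02 0;0.02 0.0287 -0.0008 0.02 0;0.02 0 0 0.023 0;0.02 0 0 0 0;0.02 0 0 0 0"
}}

```text
clock: 14.2
ee_pos: [0.449, -0.26, 0.1321]
eef_rot: [-3.141, 0.003, -0.601]
force: [0.3, -0.2, -0.3]
grip_width: 0.0358
gripper_force: 25.0
```

Run:
```python
from h import *
import cv2
np.set_printoptions(precision=4,suppress=True)
o=get_obs();C=wpose(o);np.save("C3.npy",C);print(o["ee_pos"],o["eef_rot"],o["force"])
w=viewer.read_camera("wrist")[:,:,::-1]
P=o["ee_pos"]+[0,0,.0187]
R=Rot.from_euler("ZY",[-.6025,-np.pi/6]).as_matrix();S=np.array([.4778,-.2823,.0885])
a,b=195,180
im=cv2.resize(w[b:b+200,a:a+260],None,fx=3,fy=3,interpolation=cv2.INTER_CUBIC)
for q in((6.25,16,-24),(-6.25,16,-24),(6.25,-16,-24),(-6.25,-16,-24),(17,0,4),(7,18,39),(7,-18,39),(-7,18,39),(-7,-18,39)):
    print("key",q,(wproj(C,P+R@(np.array(q)-[0,0,31])/1000)-[a,b])*3)
for q in((25,36),(25,-36),(8.5,18.5),(8.5,-18.5),(-8.5,18.5)):print("lid",q,(wproj(C,S+R@[q[0]/1e3,q[1]/1e3,0])-[a,b])*3)
cv2.imwrite("pics/i.png",im)
```

```text
[ 0.449  -0.26    0.1321] [-3.141   0.0027 -0.601 ] [ 0.3145 -0.1622 -0.3132]
key (6.25, 16, -24) [268.5486 108.79  ]
key (-6.25, 16, -24) [274.5117 172.2596]
key (6.25, -16, -24) [500.0895 108.9644]
key (-6.25, -16, -24) [494.7471 172.43  ]
key (17, 0, 4) [382.8949 203.4662]
key (7, 18, 39) [207.6636 516.0251]
key (7, -18, 39) [555.4076 516.333 ]
key (-7, 18, 39) [220.7088 579.6554]
key (-7, -18, 39) [543.6647 579.948 ]
lid (25, 36) [136.4514 -79.4118]
lid (25, -36) [663.1358 -79.0473]
lid (8.5, 18.5) [272.541  16.074]
lid (8.5, -18.5) [525.8459  16.2571]
lid (-8.5, 18.5) [279.8607 102.3614]
```

View pics/i.png

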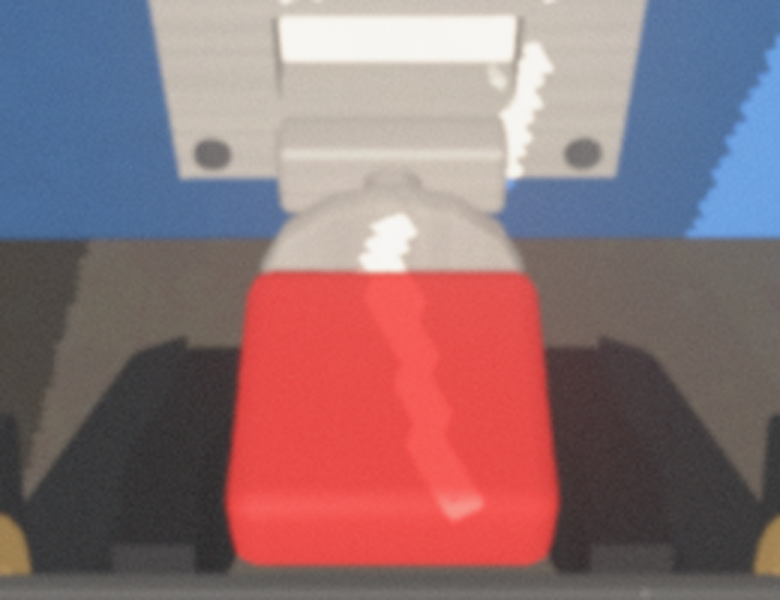

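Run:
```python
from h import *
np.set_printoptions(precision=4,suppress=True)
C=np.load("C3.npy");T=C@np.linalg.inv(W["mount"]);P=T[:3,3]+[0,0,.0187]
obs=[((6.25,16,-24),280,120),((6.25,-16,-24),503,120),((6.25,16,-16),281,155),((6.25,-16,-16),504,155),((-6.25,0,-16),None,212),
((7,18,4),247,272),((7,-18,4),538,272),((7,0,39),None,503),((-7,0,39),None,566),((7,18,39),228,None),((7,-18,39),558,None),((0,17,4),264,None),((0,-17,4),522,None)]
S=np.array([.4778,-.2823,.0885])
def key(p,q): 
    R=Rot.from_euler("ZY",[-.601,-p[3]]).as_matrix();Z=Rot.from_euler("Z",-.601).as_matrix()
    return P+Z@np.array(p[:3])+R@(np.array(q)/1000)
def f(p):
    r=[]
    for q,u,v in obs:
        w=(wproj(C,key(p,q))-[195,180])*3
        if u:r.append(w[0]-u)
        if v:r.append(w[1]-v)
    return np.array(r)
s=least_squares(f,[.0155,0,-.0268,.52],x_scale=.01,loss="soft_l1",f_scale=3);p=s.x
print(p,np.degrees(p[3]),f(p).round(1))
L=Rot.from_euler("ZY",[-.6025,-np.pi/6]).as_matrix()
print("origin in slot frame",L.T@(key(p,(0,0,0))-S)*1000,"expected P-origin",np.hypot(p[0],p[2]))
print("head centre in slot frame",L.T@(key(p,(0,0,-20))-S)*1000)
```

```text
[ 0.0126 -0.0012 -0.0338  0.5194] 29.759351475498317 [ 1.4 -1.6  0.4 -1.8 -3.   2.3  2.9  2.1  5.9  5.4 -9.7 -5.4 -9.9  2.1
  0.8  0.1 -0.6  0.2 -1.1]
origin in slot frame [-6.3179  0.9575 36.5647] expected P-origin 0.03609746724518453
head centre in slot frame [-6.4019  0.9724 16.5649]
```

>>> {"api": "apply_moves", "payload": {
  "commands": "0.02 0.0053 0.0005 0.0028 0;0.02 0.0052 0.0005 0.0027 0;0.02 0 0 0 0;0.02 0.0015 0 0.0026 0;0.02 0.0015 0 0.0026 0;0.02 0.0015 0 0.0026 0;0.02 0 0 0 0"
}}

```text
clock: 14.95
ee_pos: [0.4603, -0.2707, 0.1207]
eef_rot: [3.141, 0.003, -0.602]
force: [-10.4, 7.3, 17.1]
grip_width: 0.0355
gripper_force: 25.0
```

>>> {"api": "apply_moves", "payload": {
  "commands": "0.02 -0.003 0 -0.0052 0;0.02 0 0 0 0;0.02 0 0 0 0"
}}

```text
clock: 15.25
ee_pos: [0.4588, -0.2696, 0.1244]
eef_rot: [-3.142, -0.0, -0.603]
force: [1.4, 0.4, -1.1]
grip_width: 0.0356
gripper_force: 25.0
```

Run:
```python
from h import *
import cv2
o=get_obs();C=wpose(o);np.save("C4.npy",C);print(o["ee_pos"],o["eef_rot"],o["force"])
w=viewer.read_camera("wrist")[:,:,::-1];cv2.imwrite("pics/w4.png",w)
cv2.imwrite("pics/j.png",cv2.resize(w[190:390,195:455],None,fx=3,fy=3,interpolation=cv2.INTER_CUBIC))
```

```text
[ 0.4588185  -0.26962239  0.12442832] [-3.14155845e+00 -3.04365234e-04 -6.02884915e-01] [ 1.37418004  0.42530448 -1.08180081]
```

View pics/j.png

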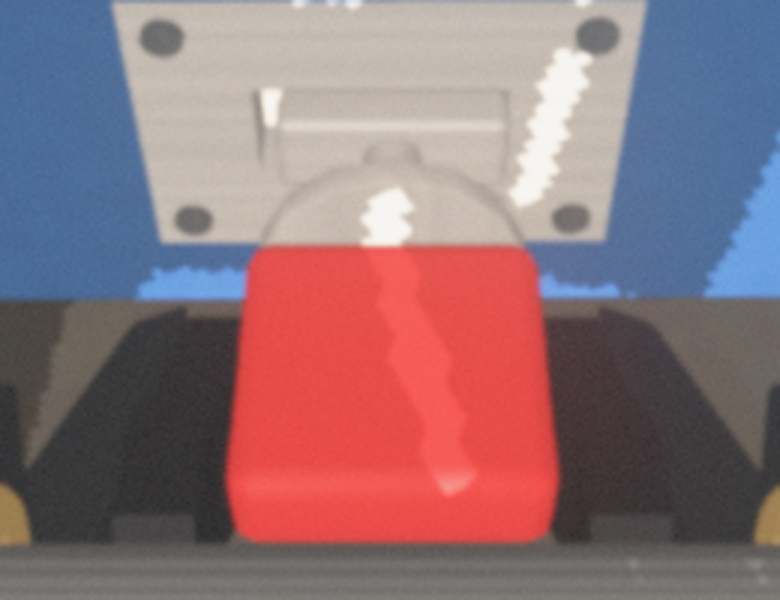

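Run:
```python
from h import *
np.set_printoptions(precision=4,suppress=True)
C=np.load("C4.npy");T=C@np.linalg.inv(W["mount"]);P=T[:3,3]+[0,0,.0187]
LO=[((25,36),113,3),((25,-36),647,3),((-25,-36),606,243),((-25,36),160,243),((8.5,18.5),256,90),((8.5,-18.5),510,90),((-41,0),None,299)]
obs=[((6.25,16,-16),281,127),((6.25,-16,-16),506,127),((-6.25,0,-16),None,184),
((7,18,4),247,247),((7,-18,4),538,247),((7,0,39),None,479),((-7,0,39),None,543),((0,17,4),264,None),((0,-17,4),522,None)]
Z=Rot.from_euler("Z",-.6027).as_matrix()
def gen(obs,base,p):
    R=Rot.from_euler("ZY",[-.6027+(p[4] if len(p)>4 else 0),-p[3]]).as_matrix();r=[]
    for q,u,v in obs:
        q=np.array(list(q)+[0]*(3-len(q)))/1000
        w=(wproj(C,base+Z@np.array(p[:3])+R@q)-[195,190])*3
        if u is not None:r.append(w[0]-u)
        if v is not None:r.append(w[1]-v)
    return np.array(r)
kf=lambda p:gen(obs,P,p); lf=lambda p:gen(LO,P,[*p[:3],np.pi/6])
k=least_squares(kf,[.0126,0,-.0338,.52],x_scale=.01,loss="soft_l1",f_scale=3).x
l=least_squares(lf,[.02,0,-.05],x_scale=.01,loss="soft_l1",f_scale=3).x
print(k,kf(k).round(1));print(l,lf(l).round(1))
L=Rot.from_euler("Y",-np.pi/6).as_matrix()
Rk=Rot.from_euler("Y",-k[3]).as_matrix()
o=k[:3]-l;print("tilt",np.degrees(k[3]),"origin",L.T@o*1000,"headbottom",L.T@(o+Rk@[0,0,-.024])*1000)
print("lid world",P+Z@l)
```

```text
[ 0.0124 -0.0013 -0.0335  0.553 ] [ -2.9   0.8   1.8   0.6   2.6   5.8 -10.5  -4.5 -10.7   6.3  -0.3   0.7
  -0.4]
[ 0.0223  0.0004 -0.0555] [ 0.8 -1.   1.1 -1.6 -2.2 -1.3  2.2 -0.9 -2.7  1.5  0.1  1.3  3.1]
tilt 31.685621297164207 origin [ 2.4641 -1.61   23.9449] headbottom [ 3.1701 -1.61   -0.0447]
lid world [ 0.4774 -0.282   0.0876]
```

>>> {"api": "apply_moves", "payload": {
  "commands": "0.02 -0.0034 -0.0016 -0.0003 0;0.02 0 0 0 0;0.02 0.0015 0 0.0026 0;0.02 0.0015 0 0.0026 0;0.02 0.001 0 0.0017 0;0.02 0 0 0 0"
}}

```text
clock: 15.9
ee_pos: [0.4595, -0.2681, 0.1191]
eef_rot: [3.141, 0.003, -0.602]
force: [-10.0, 6.8, 16.4]
grip_width: 0.0356
gripper_force: 25.0
```

>>> {"api": "apply_moves", "payload": {
  "commands": "0.02 -0.001 0 -0.0017 0;0.02 0 0 0 0"
}}

```text
clock: 16.1
ee_pos: [0.4595, -0.2682, 0.1197]
eef_rot: [3.142, -0.001, -0.603]
force: [0.5, 0.4, -0.5]
grip_width: 0.0355
gripper_force: 25.0
```

>>> {"api": "apply_moves", "payload": {
  "commands": "0.02 0 -0.002 0 0;0.02 0 -0.002 0 0;0.02 0 0 0 0"
}}

```text
clock: 16.4
ee_pos: [0.4617, -0.2645, 0.1195]
eef_rot: [-3.142, 0.0, -0.602]
force: [-1.1, -0.1, 0.7]
grip_width: 0.0357
gripper_force: 25.0
```

>>> {"api": "apply_moves", "payload": {
  "commands": "0.02 0 0.004 0 0;0.02 0 0.004 0 0;0.02 0 0 0 0"
}}

```text
clock: 16.7
ee_pos: [0.4568, -0.2717, 0.1195]
eef_rot: [3.142, 0.0, -0.603]
force: [-0.7, -0.9, -1.0]
grip_width: 0.0354
gripper_force: 25.0
```

>>> {"api": "apply_moves", "payload": {
  "commands": "0.02 -0.0005 0 -0.001 0;0.02 -0.0022 -0.0021 0.0012 0;0.02 -0.0021 -0.0021 0.0013 0;0.02 0 0 0 0;0.02 0.001 0 0.0017 0;0.02 0.001 0 0.0017 0;0.02 0.0005 0 0.0009 0;0.02 0 0 0 0"
}}

```text
clock: 17.5
ee_pos: [0.4575, -0.2666, 0.1136]
eef_rot: [-3.142, 0.0, -0.603]
force: [-0.0, 0.4, -0.7]
grip_width: 0.0358
gripper_force: 25.0
```

>>> {"api": "apply_moves", "payload": {
  "commands": "0.02 0.0015 0 0.0026 0;0.02 0.0015 0 0.0026 0;0.02 0.0015 0 0.0026 0;0.02 0 0 0 0"
}}

```text
clock: 17.9
ee_pos: [0.4612, -0.269, 0.1055]
eef_rot: [-3.141, 0.001, -0.603]
force: [-0.0, 0.8, -0.8]
grip_width: 0.0358
gripper_force: 25.0
```

>>> {"api": "apply_moves", "payload": {
  "commands": "0.02 0.0015 0 0.0026 0;0.02 0.0015 0 0.0026 0;0.02 0.001 0 0.0017 0;0.02 0 0 0 0"
}}

```text
clock: 18.3
ee_pos: [0.4645, -0.2713, 0.0988]
eef_rot: [-3.142, 0.001, -0.603]
force: [-0.1, 0.6, -1.3]
grip_width: 0.0358
gripper_force: 25.0
```

>>> {"api": "apply_moves", "payload": {
  "commands": "0.02 0.0008 0 0.0014 0;0.02 0.0008 0 0.0014 0;0.02 0.0006 0 0.001 0;0.02 0 0 0 0"
}}

```text
clock: 18.7
ee_pos: [0.4662, -0.2725, 0.0964]
eef_rot: [3.141, 0.001, -0.602]
force: [-5.2, 3.3, 9.9]
grip_width: 0.0359
gripper_force: 25.0
```

>>> {"api": "apply_moves", "payload": {
  "commands": "0.052 0 0 0 0;0.052 0 0 0 0;0.052 0 0 0 0;0.052 0 0 -0.006 0;0.052 0 0 -0.006 0;0.052 0 0 0 0",
  "newtons": 8
}}

```text
clock: 19.3
ee_pos: [0.4671, -0.2732, 0.1086]
eef_rot: [3.141, -0.002, -0.603]
force: [0.8, 0.0, -0.3]
grip_width: 0.052
gripper_force: 0.0
```

```bash
cat > red.py <<'E'
from h import *
import cv2,sys
o=get_obs();w=viewer.read_camera("wrist");C=wpose(o)
hsv=cv2.cvtColor(w,cv2.COLOR_RGB2HSV);m=(((hsv[...,0]<8)|(hsv[...,0]>172))&(hsv[...,1]>140)&(hsv[...,2]>70)).astype(np.uint8)
n,l,st,c=cv2.connectedComponentsWithStats(m);i=1+np.argmax(st[1:,4])
cn=max(cv2.findContours((l==i).astype(np.uint8),0,2)[0],key=cv2.contourArea)
print("red box",st[i],"minrect",cv2.minAreaRect(cn));print("poly",cv2.approxPolyDP(cn,4,True)[:,0].tolist())
S=np.array([.4775,-.282,.087])
for ph in map(float,sys.argv[1:]):
    R=Rot.from_euler("ZYZ",[-.6025,-np.pi/6,np.radians(ph)]).as_matrix()
    H=np.array([wproj(C,S+R@(np.array([a,b,d])/1e3)) for a in(-7,7) for b in(-18,18) for d in(4,39)]).astype(np.float32)
    print("pred",ph,cv2.convexHull(H)[:,0].round().tolist())
E
python3 red.py 0
```

```text
red box [ 275  268  101   89 8304] minrect ((325.0, 312.0), (88.0, 100.0), 90.0)
poly [[283, 271], [275, 334], [280, 355], [372, 353], [375, 329], [365, 269]]
pred 0.0 [[379.0, 336.0], [376.0, 357.0], [277.0, 357.0], [274.0, 336.0], [281.0, 260.0], [371.0, 260.0]]
```

>>> {"api": "apply_moves", "payload": {
  "commands": "0.052 0 0 0 -0.15;0.052 0 0 0 -0.15;0.052 0 0 0 -0.15;0.052 0 0 0 -0.15;0.052 0 0 0 -0.15;0.052 0 0 0 -0.15;0.052 0 0 0 -0.15;0.052 0 0 0 0"
}}

```text
clock: 20.15
ee_pos: [0.4663, -0.2725, 0.1073]
eef_rot: [-3.141, 0.0, 0.449]
force: [0.3, 0.1, -0.3]
grip_width: 0.0522
gripper_force: 0.0
```

>>> {"api": "apply_moves", "payload": {
  "commands": "0.035 0 0 0 0;0.025 0 0 0 0;0.012 0 0 0 0;0.012 0 0 0 0;0.012 0 0 0 0;0.012 0 0 0 0"
}}

```text
clock: 20.75
ee_pos: [0.4664, -0.2723, 0.1077]
eef_rot: [-3.141, -0.0, 0.447]
force: [-2.4, 3.3, 5.7]
grip_width: 0.0218
gripper_force: 7.2
```

>>> {"api": "apply_moves", "payload": {
  "commands": "0.026 0 0 0 0;0.026 0 0 0 0.13;0.026 0 0 0 0.13;0.026 0 0 0 0.13;0.026 0 0 0 0.13;0.012 0 0 0 0;0.012 0 0 0 0;0.012 0 0 0 0"
}}

```text
clock: 21.55
ee_pos: [0.4664, -0.273, 0.1075]
eef_rot: [3.141, -0.0, -0.07]
force: [-0.6, -0.1, 2.8]
grip_width: 0.0166
gripper_force: 7.5
```

```bash
python3 red.py -30 -60
```

```text
red box [ 300  251   54  121 4526] minrect ((325.7657775878906, 311.54852294921875), (50.53904724121094, 121.73715209960938), 5.946863651275635)
poly [[350, 254], [323, 253], [302, 309], [309, 371], [342, 369], [348, 299], [353, 294]]
pred -30.0 [[377.0, 300.0], [361.0, 372.0], [329.0, 376.0], [274.0, 316.0], [304.0, 248.0], [332.0, 239.0]]
pred -60.0 [[358.0, 244.0], [358.0, 306.0], [340.0, 377.0], [304.0, 369.0], [295.0, 309.0], [322.0, 239.0]]
```

Turning as wanted (about −60°). Finish the turn.

>>> {"api": "apply_moves", "payload": {
  "commands": "0.02 0 0 0 0;0.02 0 0 0 0.135;0.02 0 0 0 0.135;0.02 0 0 0 0.135;0.02 0 0 0 0.13;0.012 0 0 0 0;0.012 0 0 0 0;0.012 0 0 0 0"
}}

```text
clock: 22.4
ee_pos: [0.4663, -0.2725, 0.1072]
eef_rot: [-3.142, 0.0, -0.605]
force: [0.2, 1.0, -1.4]
grip_width: 0.0139
gripper_force: 8.0
```

```bash
python3 red.py -90
```

```text
red box [ 305  252   42  120 4517] minrect ((325.5, 311.5), (119.0, 41.0), 90.0)
poly [[314, 252], [308, 261], [305, 300], [308, 366], [341, 370], [346, 331], [342, 259], [336, 252]]
pred -90.0 [[349.0, 317.0], [345.0, 371.0], [308.0, 371.0], [305.0, 317.0], [308.0, 239.0], [345.0, 239.0]]
```

>>> {"api": "apply_moves", "payload": {
  "commands": "0.03 0 0 0 0;0.05 0 0 0 0;0.05 0 0 0 0;0.05 0 0 -0.02 0;0.05 0 0 -0.03 0;0.05 0 0 -0.04 0;0.05 -0.03 0 -0.03 0;0.05 0 0 0 0;0.05 0 0 0 0"
}}

```text
clock: 23.35
ee_pos: [0.442, -0.2557, 0.228]
eef_rot: [3.141, -0.002, -0.608]
force: [1.2, -0.4, 0.4]
grip_width: 0.05
gripper_force: 0.0
```

```bash
cat >> red.py <<'E'
R=Rot.from_euler("ZYZ",[-.6025,-np.pi/6,-np.pi/2]).as_matrix()
def f(p,full=False):
    R=Rot.from_euler("ZYZ",[-.6025,-p[3],p[4]]).as_matrix();L=Rot.from_euler("ZY",[-.6025,-np.pi/6]).as_matrix()
    H=np.array([wproj(C,S+L@np.array(p[:3])+R@(np.array([a,b,d])/1e3)) for a in(-7,7) for b in(-18,18) for d in(4,39)]).astype(np.float32)
    h=cv2.convexHull(H)
    return np.array([cv2.pointPolygonTest(h,(float(x),float(y)),True) for x,y in cn[::3,0]])
s=least_squares(lambda p:np.r_[f([p[0],p[1],0,p[2],p[3]])],[0,0,.52,-1.57],diff_step=1e-3,x_scale=[.003,.003,.1,.1],loss="soft_l1")
print("fit x y tilt phi",s.x,np.abs(s.fun).mean())
print(o["ee_pos"],o["force"],o["grip_width"])
E
python3 red.py -90
python3 - <<'E'
from h import *
import cv2
cv2.imwrite("pics/end.png",viewer.read_camera("wrist")[:,:,::-1])
E
```

```text
red box [ 315  152   22   74 1507] minrect ((325.5, 188.5), (73.0, 21.0), 90.0)
poly [[320, 152], [315, 221], [331, 225], [336, 217], [334, 155]]
pred -90.0 [[338.0, 177.0], [337.0, 223.0], [315.0, 223.0], [314.0, 177.0], [315.0, 143.0], [337.0, 143.0]]
fit x y tilt phi [-4.79959594e-03  1.07673575e-03  6.61374930e-01 -1.54041289e+00] 1.0922897018548408
[ 0.44200223 -0.25566691  0.2280234 ] [ 1.24770423 -0.36619842  0.39922616] 0.049954071553313904
```

```bash
python3 -c "
from workcell import order
print(order.sign_off())"
```

```text
the job is handed in; nothing more can be done
None
```

I shut the lid, put the T-key through its slot until the flange met the lid, turned it about 90°, let go and handed the job in at about 23 s. The hand-in returned no verdict. The last camera fit read the key's lean 0.14 rad off the lid's normal (limit 0.2), which I took as camera bias. I did not re-check the bottles and beaker at the end.

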